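# Feed the cedar bar into its dock with a push stick

### The job

Take the wooden push stick from its blue tray and with it, never with the gripper, push the cedar moth bar along the guide, through the low flap-guarded mouth of the metal dock, until the bar is fully home: go on until you feel the sprung stop hidden somewhere inside, lean on it steadily with about 10 N for half a second, and never push the bar with more than 15 N. Then draw the stick out so that the flap hangs shut behind the bar, lay the stick back in its tray as it was, standing on its foot and pointing the same way, and let go. Leave the button jar and the thimble where they stand.

Things in the scene. Friction and masses are not known exactly. Their poses are not given: they have to be found in the camera images.
- dock: Fixed metal dock, screwed to the shelf; no floor, the bar slides on the shelf (z = 0). Origin on the shelf at the centre of the mouth; x points into the dock (feed direction), y across, z up. Tunnel from x = 0 to a closed end at x = 166 mm, 46 mm wide inside, walls 8 mm thick, clear height 34 mm; steel roof to z = 37 mm, orange lip over the mouth to 43 mm.
- guide_entry (a point): Centre of the open end of the guide, on the shelf at x = -120 mm in the dock. Two fixed low fences, 12 mm high and 6 mm thick, run from here to the mouth, narrowing from about 90 mm apart here to 46 mm apart at the mouth.
- stop_zone (a point): Middle of the zone where the hidden sprung stop may be: 120 mm inside the mouth, 16 mm up. The bar's front meets the pad somewhere 100 to 140 mm deep (differs each time, not measured). The pad then yields 0.4 mm per N (plus 0.8 N per 10 mm/s of speed) over 10 mm to a hard end, and returns softly when released. So the bar's rear ends up 20 to 60 mm past the mouth, too deep for fingers.
- flap (a joint): Orange guard flap in the mouth, hinged on top at x = 8 mm, z = 32 mm in the dock; 42 mm wide, lower edge at z = 14 mm when shut: lower things pass beneath. 0 rad = hanging shut, grows as it swings inward; does not open outward. The bar pushes it to about 0.85 rad and drags under it with less than 2 N; a weak spring shuts it.
- bar: Reddish cedar moth bar, 80 mm (x) by 40 mm (y) by 20 mm high, about 40 g, loose on the shelf between the flared fences in front of the mouth, roughly lined up. Origin at the centre of its underside, +x end leads into the dock.
- bar_rear (a point): Centre of the bar's rear end face (its -x end, 40 mm behind its centre, 10 mm up), where the stick pushes.
- tray: Fixed blue open tray, 170 mm (x) by 54 mm (y) outside, walls 5 mm thick and 13 mm high, inner floor 5 mm above the shelf (inside 160 by 44 mm). Origin at the centre of its underside. Home of the push stick, which lies along the tray's x and points to its +x.
- stick: Loose wooden push stick, about 80 g. A flat foot 135 mm long (x) by 28 mm wide (y) by 10 mm high, with an upright grip block at its rear end: 30 mm (x) by 20 mm (y), from the foot's top to 75 mm high, centred 52.5 mm behind the foot's centre. Origin at the centre of the foot's underside; x points to the pushing end, z up. Starts standing on its foot in the tray.
- stick_tip (a point): Centre of the stick's flat pushing end (28 by 10 mm), 67.5 mm ahead of the stick's origin and 5 mm up.
- stick_grip (a point): Point in the middle of the stick's upright grip block, 52.5 mm behind the stick's origin and 42 mm above its underside; pinch here from above across the 20 mm width (the stick's y).
- jar: Loose glass button jar with twist cap, 68 mm diameter, 85 mm high, origin at the centre of its underside. Bystander.
- thimble: Loose blue ceramic thimble, 25 mm diameter, 27 mm high, origin at the centre of its underside. Bystander.
- sewing_box: Fixed white plastic sewing box with closed red flip-top lid, 136 mm (x) by 186 mm (y) by 83 mm high, origin at the centre of its underside. Bystander.
Not all that is in view belongs to the job. There is more than one size of the stick; the job needs the largest. Several things have the shape of the tray; the one meant has the colours described above.

How it is judged:
On the way, in this order (a step that is already met when the one before it is completed fails the run):
1. the push stick is out of its tray (horizontal distance between stick and tray above 0.1 m), for 0.2 s.
2. the bar, its rear end inside the mouth, stands still against the hidden stop while the stick leans on it with 7 to 15 N (x of bar_rear in the frame of dock above 0.019 m and contact force between stick and bar between 7 and 15 N and linear speed of bar below 0.003 m/s), for 0.2 s.
At the end, for the whole second after the job is handed in: Bar at rest on the shelf in the dock, rear end 15 to 66 mm past the mouth, in line within 0.12 rad; flap shut (under 0.15 rad); stick released, at rest on its foot on the tray floor, pointing to the tray's +x, within 16 mm along and 12 mm across of its centre, tilt under 0.08 rad (x of bar_rear in the frame of dock between 0.015 and 0.066 m and angle between the x axis of bar and the x axis of dock, either way round below 0.12 rad and height (world z) of bar below 0.004 m and linear speed of each of bar, stick below 0.01 m/s and value of joint flap below 0.15 rad and x of stick in the frame of tray between -0.016 and 0.016 m and y of stick in the frame of tray between -0.012 and 0.012 m and height (world z) of stick below 0.008 m and angle between stick's own z axis and vertical below 0.08 rad and x of stick_tip in the frame of tray above 0.045 m); the robot touches nothing.
It fails at once if the stick pushes the bar with more than 15 N (contact force between stick and bar above 15 N).
It fails at once if the robot itself touches the bar (contact force between any of the fingers, the arm and bar above 0.5 N).
It fails at once if the jar is shifted by more than 10 mm or tipped (distance of jar from where it was at the start of the episode above 0.01 m or angle between jar's own z axis and vertical above 0.15 rad).
It fails at once if the thimble is shifted by more than 10 mm or tipped (distance of thimble from where it was at the start of the episode above 0.01 m or angle between thimble's own z axis and vertical above 0.15 rad).
It also fails if it takes over 59 s, if anything falls off the work surface, if the arm or the gripper's body presses on something with over 40 N, if the wrist force passes 120 N, or if a joint passes its speed limit or range.

### The arm

A 6-joint arm with a two-finger parallel gripper is mounted at the origin on the work surface. World frame = base frame: x ahead of the robot, y to its left, z up, the work surface at z = 0. Lengths are in m, angles in rad, forces in N, time in s.
With the tool pointing down it reaches from about 0.35 to 0.85 m from the base axis. Payload 8.1 kg.
Tool frame: the origin (TCP) lies at the very end of the fingers, on their centre line; the grasp point (between the pads) lies 19 mm behind it; z points along the fingers, y is the line along which they close (so a half turn about z gives the same grasp; the last joint's range is limited). The gripper opens to 93 mm and grips with 3 to 60 N. Pads are 15 mm wide; open, the fingers measure 128 mm over their backs; the gripper's body (75 mm by 188 mm) begins 65 mm behind the grasp point.
Start: joints at [-1.201, 0.13, 1.488, -0, 1.523, -0.085], TCP at [0.264, -0.539, 0.219] pointing down, gripper open.
Joint ranges: [-2.96, 2.96], [-0.89, 2.26], [0.02, 2.5], [-1.34, 4.48], [0, 2.73], [-2.66, 2.66]. Speed limits (rad/s): [2.39, 2.39, 2.79, 3.14, 3.14, 3.14].

### API

Orientations are given as a rotation vector (axis times angle).
In Python, from plant import monitor, eyes, ticket gives the robot as it stands.
- The arm moves only by the tool arm_command, never from a script. Its argument "deltas" is a list that holds one entry, the list of rows, each a list of 6 numbers: the shift along the world's x, y, z in cm, then the turn, a rotation vector about the world's x, y, z in degrees. In form: [[[tx, ty, tz, rx, ry, rz], ...]]. A call has 1 to 12 rows; each row shifts and turns the commanded pose from where the row before left it; what a row does not reach is not made up. A row lasts 1/12 s, in which the tool goes at most 41.7 mm and 7.16 degrees, less where a joint would pass 70% of its speed; a pose out of reach is approached as far as the arm can. A call is refused whole if a number of a shift passes 4.17 or a number of a turn 7.16, either way. A call with a gripper value outside its range is refused whole. "gripper" is the opening, from -1 (shut) to 1 (fully open), set as the call begins (left out, the last holds). The fingers move at their own pace and stop on an object; "squeeze" is the grip in N (left out, the last holds). Time passes only in rows, so rows that do not move let the fingers close. It gives the time, the measured TCP pose, the force, the opening and the grip force at its end, in the units of the state.
- monitor.read_state(): the state, without advancing time (a new reading comes with each control period).
- eyes.read_camera(name): name is "scene" or "top" or "wrist"; returns the picture (400x640x3 uint8, blue, green, red); there is no depth.
- eyes.camera_model(name): a dict with "fx", "fy", "cx", "cy" (pixels), "rvec" (rotation vector, rad) and "tvec" (3), from world to camera coordinates, as OpenCV has them. Camera axes: x right, y down, z forward; pixel columns grow to the right and rows downward; lengths in m; the calibration is good to about 2 mm. A picture is of the moment at which its call begins: read the wrist's pose just before it. camera_model takes no time and is no camera call; for the wrist camera it gives the pose at the moment of the call.
- ticket.close_job(): hands the job in; it is judged then, once.
The state is a dict: "t": time; "q": joint angles; "dq": joint speeds; "joint_torque": joint torques, N m; "tool_pos": TCP position; "orientation": TCP orientation; "force": force on the tool from outside, world axes, zero at the start; "wrist_torque": the same for the moment, N m; "opening": finger opening in m; "gripper_force": force on a finger pad.
Only numpy, scipy, OpenCV 4.12 (cv2) and the standard library are available. Lean on these libraries where they do the work, as an engineer would, in place of code of your own. Each camera call takes 0.05 s, during which the arm holds its last target. There are 200 camera calls.

## Working session

There is one attempt and no reset: what is moved stays moved. The work goes in short steps, Python scripts to look and compute and a tool call to move; the robot and the scene stay as the last step left them, time stands still between calls to the robot, and variables do not carry over. Pictures are saved under pics/ and viewed, at most 10 in all, crops included, and the job is handed in when it is done.

Besides the shell and the picture viewer there is one more tool, called after "Request:" by a JSON object that holds its "method" and its "body", one argument or row to a line. arm_command: Moves the arm, as the interface text tells. Its arguments: {"type":"object","properties":{"deltas":{"type":"array"},"gripper":{"type":"number"},"squeeze":{"type":"number"}},"required":["deltas"]}

```bash
mkdir -p pics; ls; cat > h.py <<'E'
import numpy as np, cv2
from plant import monitor, eyes, ticket
def grab(n,f=None):
    m=eyes.camera_model(n); im=np.array(eyes.read_camera(n))
    if f: cv2.imwrite('pics/'+f,im)
    return im,m
def ray(m,u,v,z):
    R,_=cv2.Rodrigues(np.array(m['rvec'],float)); t=np.array(m['tvec'],float).ravel()
    d=R.T@np.array([(u-m['cx'])/m['fx'],(v-m['cy'])/m['fy'],1]); c=-R.T@t
    return c+d*(z-c[2])/d[2]
E
python3 - <<'E'
from h import *
for n in ('top','scene'):
    im,m=grab(n,n+'.png'); print(n,m)
print(monitor.read_state())
E
```

```text
pics
top {'fx': 502.05496576356643, 'fy': 502.05496576356643, 'cx': 321.3967634080617, 'cy': 195.72684030048777, 'rvec': array([ 2.12616709, -2.13287561,  0.1805549 ]), 'tvec': array([-0.08680491,  0.57030466,  1.39281177])}
scene {'fx': 431.8461564628616, 'fy': 431.8461564628616, 'cx': 319.24803935276395, 'cy': 204.15854354744417, 'rvec': array([ 1.48868529,  1.89768144, -0.97384978]), 'tvec': array([ 0.23428562, -0.27312757,  1.53182962])}
{'t': 0.1, 'q': array([-1.20142439e+00,  1.31085801e-01,  1.48916008e+00, -2.05525161e-06,
        1.52302340e+00, -8.53977223e-02]), 'dq': array([-0.00133029, -0.00039005, -0.00452217,  0.00092294, -0.00213702,
        0.00085359]), 'joint_torque': array([ 8.51833011e-04, -5.61343932e+01, -4.93093586e+01,  7.70249683e-02,
        2.92715494e-02, -2.81410018e-05]), 'tool_pos': array([ 0.26338596, -0.53852197,  0.21769792]), 'orientation': array([-3.05910894e+00, -7.07836672e-01,  3.75681596e-04]), 'force': array([0.44226303, 0.05904328, 0.16663792]), 'wrist_torque': array([-0.02467468, -0.02230069, -0.01141574]), 'gripper_force': 0.0, 'opening': 0.09325097089985364}
```

View pics/top.png

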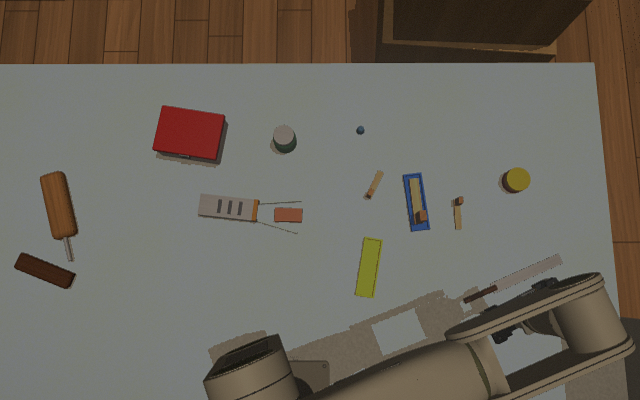

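View pics/scene.png

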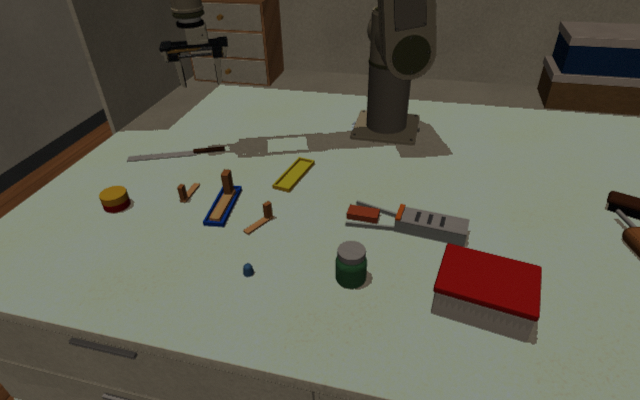

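The top view shows the blue tray with the large stick at (416,202), its grip block at (421,216), so the stick points up-image, roughly world +x. The dock has its mouth lip at (255,210) and feeds left. The bar is at (288,215), the jar at (284,138), the thimble at (360,130). The scene view agrees.

```bash
python3 - <<'E'
from h import *
im=cv2.imread('pics/top.png'); m=eyes.camera_model('top')
hsv=cv2.cvtColor(im,cv2.COLOR_BGR2HSV)
def comp(name,lo,hi,box,z):
    x0,y0,x1,y1=box
    k=cv2.inRange(hsv,lo,hi); mm=np.zeros_like(k); mm[y0:y1,x0:x1]=k[y0:y1,x0:x1]
    n,l,s,c=cv2.connectedComponentsWithStats(mm); i=1+np.argmax(s[1:,4])
    ys,xs=np.where(l==i)
    P=np.array([ray(m,u,v,z)[:2] for u,v in zip(xs,ys)],np.float32)*1000
    r=cv2.minAreaRect(P); print(name,s[i],'rect',np.round(r[0],1),np.round(r[1],1),round(r[2],2),'corners',np.round(cv2.boxPoints(r),1).tolist())
comp('tray',(105,120,40),(125,255,255),(395,165,435,240),.013)
comp('bar',(0,90,60),(12,255,255),(268,200,310,228),.02)
comp('lip',(8,130,120),(20,255,255),(245,190,265,230),.043)
comp('roof',(0,0,100),(180,60,175),(190,185,262,228),.037)
comp('stick',(8,50,120),(25,200,255),(405,172,430,215),.015)
comp('grip',(5,90,40),(16,255,170),(405,200,430,230),.08)
big=cv2.resize(im[160:245,190:440],None,fx=3.2,fy=3.2,interpolation=cv2.INTER_CUBIC)
cv2.imwrite('pics/crop.png',big)
for p in [(302,202),(298,234),(259,202),(256,222)]: print(p,ray(m,*p,.012))
for u,v in [(284,138),(360,130)]: print(ray(m,u,v,0.05))
E
```

```text
tray [403 173  27  58 468] rect [ 558.9 -366.3] [168.  54.] 6.69 corners [[472.29998779296875, -349.29998779296875], [478.6000061035156, -402.8999938964844], [645.5, -383.29998779296875], [639.2000122070312, -329.70001220703125]]
bar [274 208  28  15 382] rect [518.5  10.3] [78.8 41.1] 89.81 corners [[497.79998779296875, -29.0], [539.0, -29.100000381469727], [539.2000122070312, 49.599998474121094], [498.1000061035156, 49.79999923706055]]
lip [252 200   6  20  72] rect [531.8 104.1] [10.6 56.3] 83.11 corners [[503.20001220703125, 102.19999694824219], [559.0999755859375, 95.5], [560.2999877929688, 106.0], [504.5, 112.69999694824219]]
roof [ 190  185   72   43 2681] rect [543.5 189.3] [209.3 122.8] 89.81 corners [[481.70001220703125, 84.9000015258789], [604.5, 84.5], [605.2000122070312, 293.79998779296875], [482.3999938964844, 294.20001220703125]]
stick [410 179  12  35 259] rect [ 575.5 -365.7] [101.8  25.7] 5.11 corners [[523.7000122070312, -357.5], [526.0, -383.0], [627.4000244140625, -374.0], [625.0999755859375, -348.3999938964844]]
grip [419 210   8  13  77] rect [ 506.8 -371. ] [34. 19.] 6.01 corners [[488.8999938964844, -363.29998779296875], [490.8999938964844, -382.20001220703125], [524.7000122070312, -378.6000061035156], [522.7999877929688, -359.70001220703125]]
(302, 202) [ 0.55798746 -0.03136888  0.012     ]
(298, 234) [ 0.46372778 -0.02009031  0.012     ]
(259, 202) [0.55842241 0.0951762  0.012     ]
(256, 222) [0.49924964 0.10284905 0.012     ]
[0.74198011 0.02049426 0.05      ]
[ 0.76543727 -0.20252716  0.05      ]
```

View pics/crop.png

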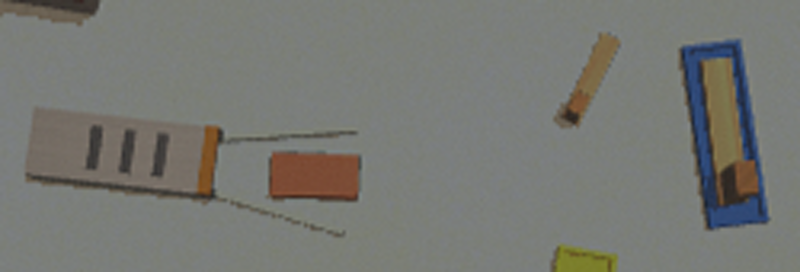

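The crop shows the dock roof spanning crop pixels (35,107)–(220,197), the fences ending at (357,132) and (344,235), and the bar at (315,176). The sizes match those given (tray 168x54, bar 79x41, grip 34x19). The stick grip is at about (0.507, -0.3725) with yaw 6.7°. I'm moving above it.

Request:
{"method": "arm_command", "body": {
  "deltas": [
    [[2.7,1.85,-1.1,0,0,-2.15],[2.7,1.85,-1.1,0,0,-2.15],[2.7,1.85,-1.1,0,0,-2.15],[2.7,1.85,-1.1,0,0,-2.15],[2.7,1.85,-1.1,0,0,-2.15],[2.7,1.85,-1.1,0,0,-2.15],[2.7,1.85,-1.1,0,0,-2.15],[2.7,1.85,-1.1,0,0,-2.15],[2.7,1.85,-1.1,0,0,-2.15],[0,0,0,0,0,0],[0,0,0,0,0,0]]
  ],
  "gripper": 0.3,
  "squeeze": 50
}}

```text
t: 1.02
tool_pos: [0.5071, -0.3704, 0.1178]
orientation: [-3.134, -0.189, 0.003]
force: [0.2, -1.0, 0.5]
opening: 0.0607
gripper_force: 0.0
```

```bash
python3 - <<'E'
from h import *
from scipy.spatial.transform import Rotation as Rn
s=monitor.read_state(); print(s['t'],s['tool_pos'],Rn.from_rotvec(s['orientation']).as_matrix()[:,0],s['force'],s['opening'])
im,m=grab('wrist','w1.png')
im,mt=grab('top','t2.png')
g=cv2.imread('pics/top.png')
C={k:ray(eyes.camera_model('top'),190+(a+.5)/3.2-.5,160+(b+.5)/3.2-.5,z)[:2]*1000 for k,(a,b,z) in dict(A=(35,107,.037),B=(27,179,.037),C=(220,127,.043),D=(212,197,.043),F1=(357,132,.012),F2=(344,235,.012)).items()}
for k in C: print(k,C[k].round(1))
E
```

```text
1.0167 [ 0.50706184 -0.370373    0.11783936] [ 0.99276434  0.12006155 -0.00204731] [ 0.22299066 -0.98509985  0.46372439] 0.06069671603048429
A [581.1 262. ]
B [515.3 266.7]
C [561.2  93. ]
D [497.7  99. ]
F1 [561.3 -29.1]
F2 [466.4 -17.6]
```

View pics/w1.png

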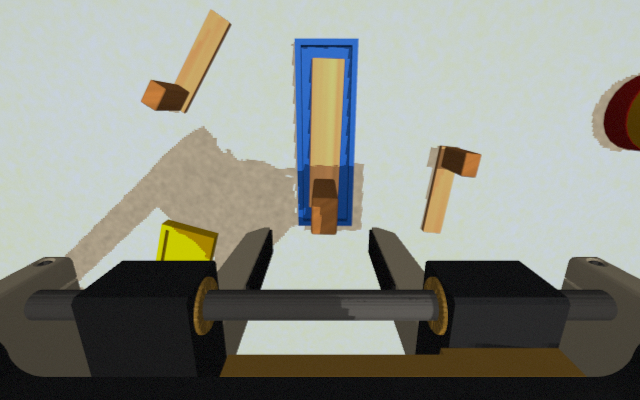

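The wrist view is aligned with the tray. Its rim runs from (295,39)/(358,39) to (299,225)/(352,225), the foot's front edge is at (312–344,58), and the block is at (324,207).

```bash
python3 - <<'E'
from h import *
m=eyes.camera_model('wrist')
for u,v,z in [(295,39,.013),(358,39,.013),(298,225,.013),(353,225,.013),(312,58,.015),(344,58,.015),(312,234,.08),(336,234,.08),(312,206,.08),(336,206,.08),(312,180,.08),(336,180,.08)]: print(u,v,(ray(m,u,v,z)*1000).round(1))
E
```

```text
295 39 [ 637.5 -335.1   13. ]
358 39 [ 643.8 -388.3   13. ]
298 225 [ 468.3 -354.    13. ]
353 225 [ 474.9 -409.6   13. ]
312 58 [ 624.2 -351.1   15. ]
344 58 [ 627.4 -378.5   15. ]
312 234 [ 490.1 -367.8   80. ]
336 234 [ 492.3 -386.3   80. ]
312 206 [ 512.8 -365.3   80. ]
336 206 [ 514.9 -383.2   80. ]
312 180 [ 532.8 -363.1   80. ]
336 180 [ 534.9 -380.6   80. ]
```

Request:
{"method": "arm_command", "body": {
  "deltas": [
    [[0,-0.3,-1.0,0,0,0],[0,0,-2,0,0,0],[0,0,-2,0,0,0],[0,0,-2,0,0,0],[0,0,-1.5,0,0,0],[0,0,-0.5,0,0,0],[0,0,0,0,0,0],[0,0,0,0,0,0]]
  ]
}}

```text
t: 1.78
tool_pos: [0.5062, -0.3764, 0.0301]
orientation: [3.136, 0.182, 0.0]
force: [-0.4, -0.4, 0.5]
opening: 0.0604
gripper_force: 0.0
```

Request:
{"method": "arm_command", "body": {
  "deltas": [
    [[0,0,0,0,0,0],[0,0,0,0,0,0],[0,0,0,0,0,0],[0,0,0,0,0,0],[0,0,0,0,0,0],[0,0,0,0,0,0]]
  ],
  "gripper": -1
}}

```text
t: 2.28
tool_pos: [0.5068, -0.3756, 0.0299]
orientation: [3.136, 0.184, 0.0]
force: [-0.3, -0.0, -0.5]
opening: 0.0252
gripper_force: 0.1
```

Request:
{"method": "arm_command", "body": {
  "deltas": [
    [[0,0,0,0,0,0],[0,0,0,0,0,0],[0,0,0,0,0,0],[0,0,0,0,0,0]]
  ]
}}

```text
t: 2.62
tool_pos: [0.5066, -0.3755, 0.0297]
orientation: [-3.136, -0.184, -0.0]
force: [0.1, 2.1, 1.7]
opening: 0.02
gripper_force: 50.0
```

```bash
python3 - <<'E'
from h import *
s=monitor.read_state(); print({k:s[k] for k in('t','tool_pos','orientation','force','opening','gripper_force')})
E
```

```text
{'t': 2.6167, 'tool_pos': array([ 0.50664994, -0.37545391,  0.02973135]), 'orientation': array([-3.13615509e+00, -1.83894152e-01, -8.04971240e-05]), 'force': array([0.09881114, 2.07591439, 1.74558184]), 'opening': 0.019979646685061317, 'gripper_force': 49.98940408229828}
```

Request:
{"method": "arm_command", "body": {
  "deltas": [
    [[0,0,1.0,0,0,0],[0,0,2.5,0,0,0],[0,0,2.5,0,0,0],[0,0,2.0,0,0,0]]
  ]
}}

```text
t: 2.95
tool_pos: [0.5068, -0.3757, 0.1119]
orientation: [3.135, 0.184, 0.001]
force: [-0.0, -0.6, -0.5]
opening: 0.02
gripper_force: 50.0
```

Request:
{"method": "arm_command", "body": {
  "deltas": [
    [[-0.09,1.8,0,0,0,7],[-0.09,1.8,0,0,0,7],[-0.09,1.8,0,0,0,7],[-0.09,1.8,0,0,0,7],[-0.09,1.8,0,0,0,7],[-0.09,1.8,0,0,0,7],[-0.09,1.8,0,0,0,7],[-0.09,1.8,0,0,0,7],[-0.09,1.8,0,0,0,7],[-0.09,1.8,0,0,0,7],[-0.04,1.6,0,0,0,6.7],[0,0,0,0,0,0]]
  ]
}}

```text
t: 3.95
tool_pos: [0.4971, -0.1771, 0.1101]
orientation: [-2.336, -2.099, -0.001]
force: [1.4, 0.6, -0.5]
opening: 0.0199
gripper_force: 50.0
```

Request:
{"method": "arm_command", "body": {
  "deltas": [
    [[0,0,0,0,0,0],[0,0,0,0,0,0]]
  ]
}}

```text
t: 4.12
tool_pos: [0.4974, -0.1801, 0.1101]
orientation: [2.348, 2.086, -0.0]
force: [1.3, 0.2, -1.3]
opening: 0.0202
gripper_force: 50.0
```

```bash
python3 - <<'E'
from h import *
from scipy.spatial.transform import Rotation as Rn
s=monitor.read_state(); x=Rn.from_rotvec(s['orientation']).as_matrix()
print(s['t'],s['tool_pos'],x.round(3),np.degrees(np.arctan2(x[1,0],x[0,0])),s['force'],s['opening'],s['gripper_force'])
im,m=grab('wrist','w2.png');np.save('w2.npy',[m['fx'],m['cx'],m['cy'],*np.ravel(m['rvec']),*np.ravel(m['tvec'])])
E
```

```text
4.1167 [ 0.49742154 -0.18013253  0.1101447 ] [[ 0.118  0.993  0.001]
 [ 0.993 -0.118 -0.001]
 [-0.001  0.001 -1.   ]] 83.23945813598178 [ 1.34543806  0.22968399 -1.31037041] 0.02016071717166888 49.98892307281494
```

View pics/w2.png

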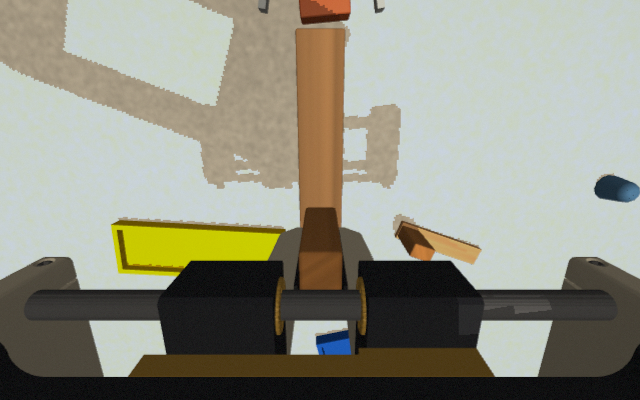

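The wrist view shows the stick tip at (320,28), the bar's rear face at about (325,20), and the fence ends at (264,5) and (379,5). The stick is centred on the guide axis. Next I'll lower it behind the bar.

Request:
{"method": "arm_command", "body": {
  "deltas": [
    [[0,0,-1.5,0,0,0],[0,0,-2.0,0,0,0],[0,0,-2.0,0,0,0],[0,0,-1.5,0,0,0],[0,0,-0.8,0,0,0],[0,0,-0.4,0,0,0],[0,0,0,0,0,0],[0,0,0,0,0,0]]
  ]
}}

```text
t: 4.83
tool_pos: [0.4977, -0.1801, 0.0284]
orientation: [2.346, 2.088, 0.0]
force: [-0.5, -0.1, -0.7]
opening: 0.0198
gripper_force: 50.0
```

```bash
python3 - <<'E'
from h import *
a=np.load('w2.npy'); m=dict(fx=a[0],fy=a[0],cx=a[1],cy=a[2],rvec=a[3:6],tvec=a[6:9])
for p in [(325,22,0),(325,14,.02),(264,8,.012),(379,8,.012)]: print(p,(ray(m,*p)*1000).round(1))
s=monitor.read_state(); print(s['t'],s['tool_pos'],s['force'],s['wrist_torque'])
E
```

```text
(325, 22, 0) [517.  -30.8   0. ]
(325, 14, 0.02) [516.8 -30.5  20. ]
(264, 8, 0.012) [468.9 -18.3  12. ]
(379, 8, 0.012) [560.7 -29.1  12. ]
4.8333 [ 0.497684   -0.18007605  0.02836838] [-0.46217827 -0.09786075 -0.72147745] [-0.05325848 -0.08169406 -0.02081565]
```

Request:
{"method": "arm_command", "body": {
  "deltas": [
    [[0,0,-0.25,0,0,0],[0.05,0.5,0,0,0,0],[0.07,0.6,0,0,0,0],[0.07,0.6,0,0,0,0],[0.05,0.4,0,0,0,0],[0.02,0.2,0,0,0,0],[0.01,0.1,0,0,0,0],[0.01,0.1,0,0,0,0],[0.01,0.1,0,0,0,0],[0.01,0.1,0,0,0,0],[0.01,0.1,0,0,0,0],[0.01,0.1,0,0,0,0]]
  ]
}}

```text
t: 5.83
tool_pos: [0.5004, -0.1506, 0.0251]
orientation: [2.346, 2.09, 0.0]
force: [-0.5, -0.2, -0.1]
opening: 0.0194
gripper_force: 50.0
```

Request:
{"method": "arm_command", "body": {
  "deltas": [
    [[0.01,0.1,0,0,0,0],[0.01,0.1,0,0,0,0],[0.01,0.1,0,0,0,0],[0.02,0.15,0,0,0,0],[0.02,0.15,0,0,0,0],[0.02,0.2,0,0,0,0],[0.02,0.2,0,0,0,0],[0.02,0.2,0,0,0,0],[0.03,0.2,0,0,0,0],[0.02,0.2,0,0,0,0],[0.02,0.2,0,0,0,0],[0.02,0.2,0,0,0,0]]
  ]
}}

```text
t: 6.83
tool_pos: [0.5026, -0.1303, 0.0251]
orientation: [2.345, 2.09, 0.0]
force: [0.1, 0.3, -0.5]
opening: 0.02
gripper_force: 50.0
```

```bash
python3 - <<'E'
from h import *
s=monitor.read_state(); print(s['t'],s['tool_pos'],s['force'],s['wrist_torque'])
grab('top','t3.png'); im=cv2.imread('pics/t3.png')
cv2.imwrite('pics/c3.png',cv2.resize(im[180:240,190:350],None,fx=4,fy=4,interpolation=cv2.INTER_CUBIC))
E
```

```text
6.8333 [ 0.50261745 -0.13029551  0.02514086] [ 0.11178145  0.33992863 -0.45976256] [-0.09856975 -0.06908912  0.01753881]
```

View pics/c3.png

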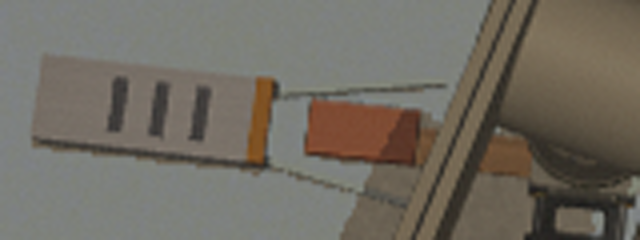

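The crop shows the bar straight, at crop (362,130), just ahead of the mouth lip at (262,120), with the stick behind it. I'll keep pushing.

Request:
{"method": "arm_command", "body": {
  "deltas": [
    [[0.02,0.2,0,0,0,0],[0.02,0.2,0,0,0,0],[0.03,0.2,0,0,0,0],[0.02,0.2,0,0,0,0],[0.02,0.2,0,0,0,0],[0.03,0.2,0,0,0,0],[0.02,0.2,0,0,0,0],[0.02,0.2,0,0,0,0],[0.03,0.2,0,0,0,0],[0.02,0.2,0,0,0,0],[0.02,0.2,0,0,0,0],[0.02,0.2,0,0,0,0]]
  ]
}}

```text
t: 7.88
tool_pos: [0.5053, -0.1063, 0.0251]
orientation: [-2.345, -2.09, 0.0]
force: [0.1, -0.1, -0.1]
opening: 0.0198
gripper_force: 50.0
```

Request:
{"method": "arm_command", "body": {
  "deltas": [
    [[0.02,0.2,0,0,0,0],[0.02,0.2,0,0,0,0],[0.03,0.2,0,0,0,0],[0.02,0.2,0,0,0,0],[0.02,0.2,0,0,0,0],[0.03,0.2,0,0,0,0],[0.02,0.2,0,0,0,0],[0.02,0.2,0,0,0,0],[0.03,0.2,0,0,0,0],[0.02,0.2,0,0,0,0],[0.02,0.2,0,0,0,0],[0.03,0.2,0,0,0,0]]
  ]
}}

```text
t: 8.88
tool_pos: [0.5081, -0.0823, 0.0252]
orientation: [2.346, 2.09, 0.0]
force: [-0.4, -1.3, -0.6]
opening: 0.0196
gripper_force: 50.0
```

Request:
{"method": "arm_command", "body": {
  "deltas": [
    [[0.02,0.2,0,0,0,0],[0.02,0.2,0,0,0,0],[0.03,0.2,0,0,0,0],[0.02,0.2,0,0,0,0],[0.02,0.2,0,0,0,0],[0.03,0.2,0,0,0,0],[0.02,0.2,0,0,0,0],[0.02,0.2,0,0,0,0],[0.03,0.2,0,0,0,0],[0.02,0.2,0,0,0,0],[0.02,0.2,0,0,0,0],[0.02,0.2,0,0,0,0]]
  ]
}}

```text
t: 9.88
tool_pos: [0.5108, -0.0583, 0.0251]
orientation: [-2.345, -2.09, 0.0]
force: [-0.7, -0.8, 0.0]
opening: 0.0197
gripper_force: 50.0
```

Request:
{"method": "arm_command", "body": {
  "deltas": [
    [[0.02,0.2,0,0,0,0],[0.02,0.2,0,0,0,0],[0.03,0.2,0,0,0,0],[0.02,0.2,0,0,0,0],[0.02,0.2,0,0,0,0],[0.03,0.2,0,0,0,0],[0.02,0.2,0,0,0,0],[0.02,0.2,0,0,0,0],[0.03,0.2,0,0,0,0],[0.02,0.2,0,0,0,0],[0.02,0.2,0,0,0,0],[0.02,0.2,0,0,0,0]]
  ]
}}

```text
t: 10.88
tool_pos: [0.5135, -0.0343, 0.0251]
orientation: [2.345, 2.09, 0.0]
force: [-0.9, -1.3, -0.1]
opening: 0.0198
gripper_force: 50.0
```

Request:
{"method": "arm_command", "body": {
  "deltas": [
    [[0.02,0.2,0,0,0,0],[0.02,0.2,0,0,0,0],[0.03,0.2,0,0,0,0],[0.02,0.2,0,0,0,0],[0.02,0.2,0,0,0,0],[0.03,0.2,0,0,0,0],[0.02,0.2,0,0,0,0],[0.02,0.2,0,0,0,0],[0.03,0.2,0,0,0,0],[0.01,0.1,0,0,0,0],[0.01,0.1,0,0,0,0]]
  ]
}}

```text
t: 11.8
tool_pos: [0.5158, -0.0144, 0.0251]
orientation: [2.345, 2.09, -0.0]
force: [0.5, -1.7, -0.0]
opening: 0.0199
gripper_force: 50.0
```

Request:
{"method": "arm_command", "body": {
  "deltas": [
    [[0.01,0.1,0,0,0,0],[0.01,0.1,0,0,0,0],[0.01,0.1,0,0,0,0],[0.02,0.1,0,0,0,0]]
  ]
}}

```text
t: 12.13
tool_pos: [0.5163, -0.0105, 0.0251]
orientation: [2.346, 2.09, -0.0]
force: [-0.5, -0.9, -0.1]
opening: 0.0198
gripper_force: 50.0
```

Request:
{"method": "arm_command", "body": {
  "deltas": [
    [[0.01,0.1,0,0,0,0],[0.01,0.1,0,0,0,0],[0.01,0.1,0,0,0,0],[0.02,0.1,0,0,0,0]]
  ]
}}

```text
t: 12.47
tool_pos: [0.5168, -0.0064, 0.0251]
orientation: [-2.346, -2.09, -0.0]
force: [-0.6, -1.8, 0.1]
opening: 0.0198
gripper_force: 50.0
```

Request:
{"method": "arm_command", "body": {
  "deltas": [
    [[0.01,0.1,0,0,0,0],[0.01,0.1,0,0,0,0],[0.01,0.1,0,0,0,0],[0.02,0.1,0,0,0,0]]
  ]
}}

```text
t: 12.8
tool_pos: [0.5172, -0.0022, 0.0251]
orientation: [-2.345, -2.09, -0.0]
force: [0.3, -0.4, -0.5]
opening: 0.0193
gripper_force: 50.0
```

Request:
{"method": "arm_command", "body": {
  "deltas": [
    [[0.01,0.1,0,0,0,0],[0.01,0.1,0,0,0,0],[0.01,0.1,0,0,0,0],[0.02,0.1,0,0,0,0]]
  ]
}}

```text
t: 13.13
tool_pos: [0.5178, 0.0016, 0.0251]
orientation: [-2.345, -2.09, 0.0]
force: [0.7, -0.5, -0.1]
opening: 0.0198
gripper_force: 50.0
```

Request:
{"method": "arm_command", "body": {
  "deltas": [
    [[0.01,0.1,0,0,0,0],[0.01,0.1,0,0,0,0],[0.01,0.1,0,0,0,0],[0.01,0.1,0,0,0,0]]
  ]
}}

```text
t: 13.47
tool_pos: [0.5182, 0.0056, 0.0251]
orientation: [-2.345, -2.09, 0.0]
force: [-0.4, -0.4, -1.8]
opening: 0.0201
gripper_force: 50.0
```

Request:
{"method": "arm_command", "body": {
  "deltas": [
    [[0.01,0.1,0,0,0,0],[0.01,0.1,0,0,0,0],[0.01,0.1,0,0,0,0],[0.02,0.1,0,0,0,0]]
  ]
}}

```text
t: 13.8
tool_pos: [0.5187, 0.0096, 0.0251]
orientation: [-2.345, -2.09, 0.0]
force: [-0.4, 0.3, -0.8]
opening: 0.0197
gripper_force: 50.0
```

Request:
{"method": "arm_command", "body": {
  "deltas": [
    [[0.01,0.1,0,0,0,0],[0.01,0.1,0,0,0,0],[0.01,0.1,0,0,0,0],[0.02,0.1,0,0,0,0]]
  ]
}}

```text
t: 14.13
tool_pos: [0.5192, 0.0136, 0.0251]
orientation: [-2.345, -2.09, 0.0]
force: [0.4, 0.3, -1.4]
opening: 0.02
gripper_force: 50.0
```

Request:
{"method": "arm_command", "body": {
  "deltas": [
    [[0.01,0.1,0,0,0,0],[0.01,0.1,0,0,0,0],[0.01,0.1,0,0,0,0],[0.02,0.1,0,0,0,0]]
  ]
}}

```text
t: 14.47
tool_pos: [0.5197, 0.0176, 0.0251]
orientation: [-2.345, -2.09, 0.0]
force: [-0.8, -0.4, -0.6]
opening: 0.02
gripper_force: 50.0
```

Request:
{"method": "arm_command", "body": {
  "deltas": [
    [[0.01,0.1,0,0,0,0],[0.01,0.1,0,0,0,0],[0.01,0.1,0,0,0,0],[0.01,0.1,0,0,0,0]]
  ]
}}

```text
t: 14.8
tool_pos: [0.5201, 0.0216, 0.0251]
orientation: [-2.346, -2.09, -0.0]
force: [-0.4, -0.1, -0.8]
opening: 0.0196
gripper_force: 50.0
```

Request:
{"method": "arm_command", "body": {
  "deltas": [
    [[0.01,0.1,0,0,0,0],[0.01,0.1,0,0,0,0],[0.01,0.1,0,0,0,0],[0.02,0.1,0,0,0,0]]
  ]
}}

```text
t: 15.13
tool_pos: [0.5206, 0.0244, 0.0254]
orientation: [2.344, 2.089, -0.002]
force: [-2.2, -9.8, 2.8]
opening: 0.0197
gripper_force: 50.0
```

I felt the stop at about 10 N, so I'm holding there.

Request:
{"method": "arm_command", "body": {
  "deltas": [
    [[0,0,0,0,0,0],[0,0,0,0,0,0]]
  ]
}}

```text
t: 15.3
tool_pos: [0.5206, 0.0245, 0.0253]
orientation: [2.345, 2.089, -0.002]
force: [-1.9, -7.0, 2.1]
opening: 0.0199
gripper_force: 50.0
```

Request:
{"method": "arm_command", "body": {
  "deltas": [
    [[0.01,0.05,0,0,0,0],[0,0.05,0,0,0,0],[0,0,0,0,0,0],[0,0,0,0,0,0],[0,0,0,0,0,0]]
  ]
}}

```text
t: 15.72
tool_pos: [0.5207, 0.0249, 0.0255]
orientation: [2.344, 2.089, -0.003]
force: [-1.7, -9.3, 2.8]
opening: 0.0196
gripper_force: 50.0
```

Request:
{"method": "arm_command", "body": {
  "deltas": [
    [[0,0,0,0,0,0],[0,0,0,0,0,0],[0,0,0,0,0,0],[0,0,0,0,0,0],[0,0,0,0,0,0],[0,0,0,0,0,0]]
  ]
}}

```text
t: 16.22
tool_pos: [0.5207, 0.0249, 0.0254]
orientation: [2.344, 2.089, -0.003]
force: [-2.9, -8.9, 2.4]
opening: 0.0197
gripper_force: 50.0
```

Request:
{"method": "arm_command", "body": {
  "deltas": [
    [[0,0.03,0,0,0,0],[0,0,0,0,0,0],[0,0,0,0,0,0],[0,0,0,0,0,0],[0,0,0,0,0,0],[0,0,0,0,0,0]]
  ]
}}

```text
t: 16.72
tool_pos: [0.5207, 0.0251, 0.0255]
orientation: [2.344, 2.089, -0.003]
force: [-2.5, -9.8, 3.1]
opening: 0.0201
gripper_force: 50.0
```

Held for over a second at about 9–10 N. Now I'm drawing the stick out.

Request:
{"method": "arm_command", "body": {
  "deltas": [
    [[-0.02,-0.15,0,0,0,0],[-0.02,-0.2,0,0,0,0],[-0.02,-0.2,0,0,0,0],[-0.02,-0.2,0,0,0,0],[-0.05,-0.4,0,0,0,0],[-0.07,-0.6,0,0,0,0],[-0.07,-0.6,0,0,0,0],[-0.07,-0.6,0,0,0,0],[-0.07,-0.6,0,0,0,0],[-0.07,-0.6,0,0,0,0],[-0.07,-0.6,0,0,0,0],[-0.07,-0.6,0,0,0,0]]
  ]
}}

```text
t: 17.72
tool_pos: [0.5144, -0.0274, 0.0252]
orientation: [2.346, 2.09, 0.0]
force: [0.6, 0.3, -0.2]
opening: 0.0198
gripper_force: 50.0
```

Request:
{"method": "arm_command", "body": {
  "deltas": [
    [[-0.12,-1,0,0,0,0],[-0.12,-1,0,0,0,0],[-0.12,-1,0,0,0,0],[-0.12,-1,0,0,0,0],[-0.12,-1,0,0,0,0],[-0.12,-1,0,0,0,0],[-0.12,-1,0,0,0,0],[-0.12,-1,0,0,0,0],[-0.12,-1,0,0,0,0],[-0.12,-1,0,0,0,0],[-0.12,-1,0,0,0,0],[-0.12,-1,0,0,0,0]]
  ]
}}

```text
t: 18.72
tool_pos: [0.5, -0.1477, 0.0251]
orientation: [2.345, 2.09, 0.0]
force: [0.3, 0.2, -1.1]
opening: 0.0201
gripper_force: 50.0
```

Request:
{"method": "arm_command", "body": {
  "deltas": [
    [[-0.12,-1,0,0,0,0],[-0.12,-1,0,0,0,0],[0,0,1.5,0,0,0],[0,0,2.5,0,0,0],[0,0,2.5,0,0,0],[0,0,2,0,0,0],[0,0,0,0,0,0],[0,0,0,0,0,0]]
  ]
}}

```text
t: 19.38
tool_pos: [0.4987, -0.1676, 0.1114]
orientation: [2.343, 2.088, 0.002]
force: [0.4, -0.7, -1.1]
opening: 0.0199
gripper_force: 50.0
```

```bash
python3 - <<'E'
from h import *
from scipy.spatial.transform import Rotation as Rn
s=monitor.read_state(); x=Rn.from_rotvec(s['orientation']).as_matrix()
print(s['t'],s['tool_pos'],np.degrees(np.arctan2(x[1,0],x[0,0])),s['force'],s['q'].round(2))
im,m=grab('wrist','w4.png')
E
```

```text
19.3833 [ 0.4987468  -0.16757077  0.11142687] 83.40493601778189 [ 0.36191004 -0.66370975 -1.1159358 ] [-0.42  0.01  1.82 -0.    1.31 -0.31]
```

View pics/w4.png

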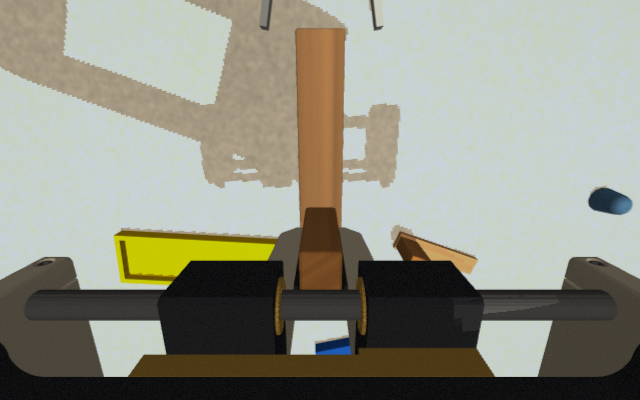

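The stick sits unchanged in the hand (tip at (320,28)), the guide is empty, and the bar stayed in the dock. I'm returning the stick to its tray.

Request:
{"method": "arm_command", "body": {
  "deltas": [
    [[0.07,-1.9,0,0,0,-7],[0.07,-1.9,0,0,0,-7],[0.07,-1.9,0,0,0,-7],[0.07,-1.9,0,0,0,-7],[0.07,-1.9,0,0,0,-7],[0.07,-1.9,0,0,0,-7],[0.07,-1.9,0,0,0,-7],[0.07,-1.9,0,0,0,-7],[0.07,-1.9,0,0,0,-7],[0.07,-1.9,0,0,0,-7],[0.09,-1.8,0,0,0,-6.7],[0,0,0,0,0,0]]
  ]
}}

```text
t: 20.43
tool_pos: [0.5041, -0.3771, 0.1077]
orientation: [-3.136, -0.17, 0.004]
force: [0.5, 0.2, -1.5]
opening: 0.02
gripper_force: 50.0
```

Request:
{"method": "arm_command", "body": {
  "deltas": [
    [[0,0,0,0,0,0],[0,0,0,0,0,0],[0,0,0,0,0,0]]
  ]
}}

```text
t: 20.68
tool_pos: [0.5052, -0.3735, 0.109]
orientation: [-3.134, -0.188, 0.002]
force: [0.5, 1.0, 0.2]
opening: 0.0202
gripper_force: 50.0
```

```bash
python3 - <<'E'
from h import *
from scipy.spatial.transform import Rotation as Rn
s=monitor.read_state(); x=Rn.from_rotvec(s['orientation']).as_matrix()
print(s['t'],s['tool_pos'],np.degrees(np.arctan2(x[1,0],x[0,0])),s['force'],x[:,2])
im,m=grab('wrist','w5.png')
E
```

```text
20.6833 [ 0.50518479 -0.37348066  0.10899403] 6.848664501510044 [0.54814365 0.95568213 0.23472101] [-0.00133679  0.00146494 -0.99999803]
```

View pics/w5.png

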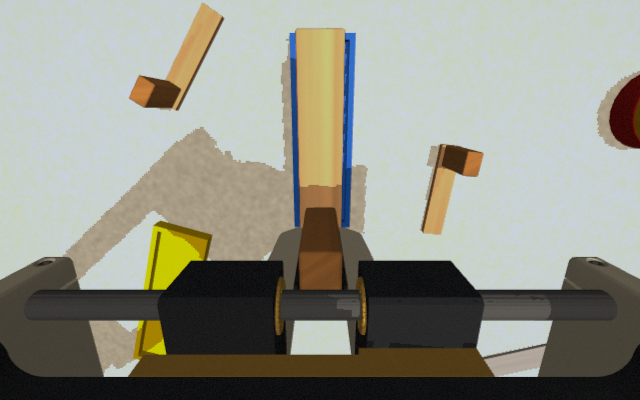

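Over the tray, 1.5 to 2 mm off the original pose, so I'm correcting that and lowering.

Request:
{"method": "arm_command", "body": {
  "deltas": [
    [[0.15,-0.2,-1,0,0,0],[0,0,-2,0,0,0],[0,0,-2,0,0,0],[0,0,-1,0,0,0],[0,0,0,0,0,0],[0,0,0,0,0,0],[0,0,-0.8,0,0,0],[0,0,-0.5,0,0,0],[0,0,-0.3,0,0,0],[0,0,-0.2,0,0,0],[0,0,0,0,0,0],[0,0,0,0,0,0]]
  ]
}}

```text
t: 21.73
tool_pos: [0.5071, -0.3767, 0.0322]
orientation: [3.136, 0.184, 0.0]
force: [-0.2, -0.5, -0.6]
opening: 0.0199
gripper_force: 50.0
```

Request:
{"method": "arm_command", "body": {
  "deltas": [
    [[0,0.05,-0.1,0,0,0],[0,0.05,-0.1,0,0,0],[0,0,0,0,0,0],[0,0,0,0,0,0]]
  ]
}}

```text
t: 22.07
tool_pos: [0.5071, -0.3757, 0.0301]
orientation: [-3.136, -0.184, 0.0]
force: [0.4, 0.1, 0.1]
opening: 0.0197
gripper_force: 50.0
```

Set down within 0.5 mm of where it was gripped. Releasing and rising.

Request:
{"method": "arm_command", "body": {
  "deltas": [
    [[0,0,-0.03,0,0,0],[0,0,0,0,0,0],[0,0,0,0,0,0],[0,0,0,0,0,0],[0,0,0,0,0,0],[0,0,0,0,0,0],[0,0,0,0,0,0],[0,0,0,0,0,0]]
  ],
  "gripper": 0.2
}}

```text
t: 22.73
tool_pos: [0.5071, -0.3757, 0.0298]
orientation: [-3.136, -0.184, -0.0]
force: [0.6, 0.1, 0.4]
opening: 0.0557
gripper_force: 0.0
```

Request:
{"method": "arm_command", "body": {
  "deltas": [
    [[0,0,0.5,0,0,0],[0,0,1.5,0,0,0],[0,0,2.5,0,0,0],[0,0,2.5,0,0,0],[0,0,2.5,0,0,0],[0,0,0,0,0,0],[0,0,0,0,0,0]]
  ]
}}

```text
t: 23.32
tool_pos: [0.5085, -0.3769, 0.1278]
orientation: [3.133, 0.184, 0.006]
force: [-0.2, 0.1, -0.3]
opening: 0.0558
gripper_force: 0.0
```

```bash
python3 - <<'E'
from h import *
s=monitor.read_state(); print(s['t'],s['tool_pos'],s['force'],s['opening'])
w,_=grab('wrist'); t,_=grab('scene')
a=w[20:250,270:470]; b=cv2.resize(t[130:270,170:480],(620,280),interpolation=cv2.INTER_CUBIC)
a=cv2.resize(a,(174,200)); c=np.zeros((280,794,3),np.uint8); c[:,:620]=b; c[:200,620:]=a
cv2.imwrite('pics/f.png',c)
E
```

```text
23.3167 [ 0.50846561 -0.37687722  0.1278072 ] [-0.20534668  0.06861849 -0.2692401 ] 0.05580369992713459
```

View pics/f.png

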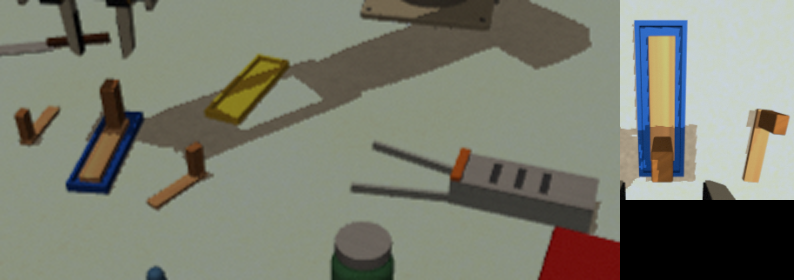

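The stick stands in its blue tray (at (105,135), inset (660,110)), the guide is empty, the bar is inside the dock (mouth at (460,165)), and the jar and thimble are untouched. Handing in.

```bash
python3 -c "
from plant import ticket
print(ticket.close_job())"
```

```text
the job is handed in; nothing more can be done
None
```

I pushed the bar home against the hidden stop, leaned on it at about 9–10 N for over a second, stood the stick back in its tray and handed the job in at about 23 s; no verdict came back, and I didn't see the flap shut (bar is out of sight in the dock).

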